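# Count to the third gap and push the job box home

## Task

Run a fingertip along the tops of the rack's walls, starting on the red end wall and touching it and then the next two dividers in turn, to count off the gaps to the third one from the red end. Then push the round brass box along the counter, without picking it up or tipping it, into that third gap until it is fully home against the back rail, and draw the hand clear. Leave the loupe, the movement holder and the other things round about where they are.

Things in the scene. Friction and masses are not known exactly. Their poses are not given: they have to be found in the camera images.
- rack: Fixed rack: back rail 306 mm long, 24 high, with five upright walls towards the robot (end wall, three white adjustable dividers, end wall), about 66 mm apart: four gaps 50 to 58 mm wide, open in front and above, floor the bare counter. Tops level at 34 mm, nothing higher. Origin: counter level, middle of the rail's front face; x into the gaps (to the rear), y along the rail to the left, z up.
- red_wall: Red end wall: the end from which the gaps are counted. It stands at either the left or the right end of the rack. Fixed, 12 mm thick, 34 mm high, flat top, runs 58 mm from the back rail to a rounded nose at the front. Origin: counter level, mid-thickness, at the rail's front face; the nose ends at its x = -0.058. Axes as the rack's.
- grey_wall: Grey end wall at the other end of the rack. Fixed, 12 mm thick, 34 mm high, flat top, runs 58 mm from the back rail to a rounded nose at the front. Origin: counter level, mid-thickness, at the rail's front face; the nose ends at its x = -0.058. Axes as the rack's.
- divider_right: White divider, the one nearest the right end (rack -y). Fixed, 12 mm thick, 34 mm high, flat top, runs 58 mm from the back rail to a rounded nose at the front. Origin: counter level, mid-thickness, at the rail's front face; the nose ends at its x = -0.058. Axes as the rack's.
- divider_mid: White divider, the middle one. Fixed, 12 mm thick, 34 mm high, flat top, runs 58 mm from the back rail to a rounded nose at the front. Origin: counter level, mid-thickness, at the rail's front face; the nose ends at its x = -0.058. Axes as the rack's.
- divider_left: White divider, the one nearest the left end (rack +y). Fixed, 12 mm thick, 34 mm high, flat top, runs 58 mm from the back rail to a rounded nose at the front. Origin: counter level, mid-thickness, at the rail's front face; the nose ends at its x = -0.058. Axes as the rack's.
- job_box: Round brass parts box with a flat lid, closed, upright on the counter in front of the rack: 45 mm diameter, 23 mm high, some 30 to 65 g, loose, slides on the counter when pushed low down. Origin at the centre of its underside, z up. Fully home against the back rail its centre is at x = -0.023 in the rack's frame.
- loupe: Bystander: black eye loupe, 30 mm diameter, 31 mm high, loose, standing far back in the gap at the rack's right end. Origin at the centre of its underside.
- movement_holder: Bystander: small wooden movement holder, 58 x 30 mm, 20 mm high, loose, in the gap at the rack's left end, its length along the gap. Origin at the centre of its underside.
- parts_cup: Bystander: mint round parts cup, 60 mm diameter, 16 mm high, loose, left of the rack. Origin at the centre of its underside.
- screwdriver: Bystander: small screwdriver with a yellow band, 118 mm long, 11 mm thick, loose, lying near the counter's front edge. Origin at the middle of its underside.
Not all that is in view belongs to the job. Leave any green look-alike of the divider_left alone.

How it is judged:
By the outcome, as a careful person would: the job done as asked, in the order asked, and still so for the second after the job is handed in, with the robot touching nothing.
It also fails if it takes over 61 s, if anything falls off the work surface, if the arm or the gripper's body presses on something with over 40 N, if the wrist force passes 120 N, or if a joint passes its speed limit or range.

## Robot

A 7-joint arm with a two-finger parallel gripper is mounted at the origin on a cart in front of the work surface, level with it; the furniture and walls round the work are solid. World frame = base frame: x ahead of the robot, y to its left, z up, the work surface at z = 0. Lengths are in mm, angles in rad, forces in N, time in s.
With the tool pointing down it reaches from about 400 to 875 mm from the base axis. Payload 19.3 kg.
Tool frame: the origin (TCP) lies at the very end of the fingers, on their centre line; the grasp point (between the pads) lies 19 mm behind it; z points along the fingers, y is the line along which they close (so a half turn about z gives the same grasp; the last joint's range is limited). The gripper opens to 85 mm and grips with 20 to 120 N. Pads are 22 mm wide; open, the fingers measure 114 mm over their backs; the gripper's body (76 mm by 85 mm) begins 54 mm behind the grasp point. The pads swing forward as they close: fully open they stand 13 mm farther back than shut.
Start: joints at [1.07, 0.521, -0.036, 1.599, 0.021, 1.021, -0.113], TCP at [260.971, -567.898, 210.691] pointing down, gripper open.
Joint ranges: [-2.91, 2.91], [-0.3, 2.13], [-1.5, 1.42], [0.17, 2.43], [-1.26, 4.41], [0.16, 1.93], [-2.52, 2.52]. Speed limits (rad/s): [1.89, 1.89, 2.39, 2.39, 3.01, 3.01, 3.01].

## Interface

Orientations are given as a rotation vector (axis times angle).
In Python, from plant import manip, cams, hand_in gives the robot as it stands. The module is installed in compiled form; this text tells all that it offers.
- The arm moves only by the shell command python3 -m pendant 'ROWS'. ROWS is JSON, one flat list of numbers, 7 for each row, row after row: the shift along the tool's x, y, z in units of 0.25 m (1.0 is 0.25 m), then the turn, a rotation vector about the tool's x, y, z in units of pi rad (1.0 is pi rad), then the closure in counts, from 0 (fully open) to 255 (shut). In form: [dx, dy, dz, wx, wy, wz, fingers, dx, dy, dz, wx, wy, wz, fingers, ...]. A call has 1 to 5 rows; each row is the pose to reach, as a shift and turn from the pose commanded when the call began, along the tool's axes at that moment, turning the shorter way round; what a row does not reach only later rows make up. A row lasts 1/10 s, in which the tool goes at most 50 mm and 8.59 degrees, less where a joint would pass 70% of its speed; a pose out of reach is approached as far as the arm can. A call with a number of a shift or a turn outside -1 to 1 is refused whole. A call with a gripper value outside its range is refused whole. The fingers move at their own pace and stop on an object; the grip force is fixed at half the most. Time passes only in rows, so rows that repeat a pose let the fingers close. It gives the time, the measured TCP pose, the force, the opening and the grip force at its end, in the units of the state.
- manip.sense(): the state, without advancing time (a new reading comes with each control period).
- cams.capture(name): name is "scene" or "top"; returns a dict with "image" (420x560x3 uint8, red, green, blue), "intrinsics" (3x3 intrinsics, pixels), "cam_to_world" (4x4, takes a point from camera to world coordinates). Camera axes: x right, y down, z forward; pixel columns grow to the right and rows downward; lengths in mm; the calibration is good to about 2 mm. A picture is of the moment at which its call begins. There is no depth.
- hand_in(): hands the job in; it is judged then, once.
Trained networks look in a picture, given as the dict that the camera call returned (one of the last four; its "shot" number tells which), for a name from the list of things; names that differ only in an ending like _2 or _b are one class to them, and where a whole thing is asked for, a point or a joint stands for the part that bears it (a point fixed in the world has none). Each returns a list of dicts, best first, with "p" (0 to 1); they miss things now and then, are a little off and sometimes report something else, mostly with a low value. They report only what shows in the picture. A call takes as long as a camera call. They do not tell look-alikes from the thing itself.
- cams.recognise(picture, target): "rect" ([left, top, right, bottom] in pixels, round what is visible of it).
- cams.trace(picture, target): "mask" (420x560 bool, what is visible of it) and "rect" ([left, top, right, bottom] in pixels, round what is visible of it).
- cams.place_of(picture, target): "uv" ([column, row] in pixels: a listed point, or the origin of a listed thing).
The state is a dict: "time": time; "q": joint angles; "joint_velocities": joint speeds; "tau": joint torques, N m; "position": TCP position; "eef_rot": TCP orientation; "force": force on the tool from outside, world axes, zero at the start; "ft_torque": the same for the moment, N m; "width": finger opening in mm; "finger_force": force on a finger pad.
Only numpy, scipy, OpenCV 4.12 (cv2) and the standard library are available. Lean on these libraries where they do the work, as an engineer would, in place of code of your own. Each camera call takes 0.05 s, during which the arm holds its last target. There are 200 camera calls.

## Working session

There is one attempt and no reset: what is moved stays moved. The work goes in short steps, Python scripts to look and compute and a shell command to move; the robot and the scene stay as the last step left them, time stands still between calls to the robot, and variables do not carry over. Pictures are saved under pics/ and viewed, at most 10 in all, crops included, and the job is handed in when it is done.

```bash
mkdir -p pics
cat > h.py <<'E'
import numpy as np, cv2
from plant import manip, cams, hand_in
def ray(p,uv,z):
    K=np.array(p["intrinsics"]);T=np.array(p["cam_to_world"])
    d=T[:3,:3]@np.linalg.solve(K,[uv[0],uv[1],1.]);o=T[:3,3]
    return o+d*(z-o[2])/d[2]
E
python3 - <<'E'
from h import *
s=manip.sense();print({k:np.round(v,3).tolist() for k,v in s.items()})
for n in("top","scene"):
    p=cams.capture(n);cv2.imwrite(f"pics/{n}0.png",p["image"][:,:,::-1])
    print(n,np.round(p["cam_to_world"],2).tolist())
    for t in "rack red_wall grey_wall divider_right divider_mid divider_left job_box loupe movement_holder parts_cup screwdriver".split():
        r=cams.place_of(p,t)
        print(t,[(np.round(a["uv"]).tolist(),round(a["p"],2),np.round(ray(p,a["uv"],0)).tolist()) for a in r[:3]])
E
```

```text
{'time': 0.0, 'q': [1.07, 0.522, -0.036, 1.6, 0.021, 1.021, -0.113], 'joint_velocities': [0.001, 0.0, 0.001, 0.0, -0.0, -0.001, -0.001], 'tau': [0.0, -92.711, 1.98, -36.993, 0.018, 0.008, -0.0], 'position': [260.826, -567.59, 210.132], 'eef_rot': [-3.068, -0.671, 0.001], 'force': [-0.002, -0.294, -0.828], 'ft_torque': [0.029, 0.006, 0.014], 'finger_force': 0.0, 'width': 85.822}
top [[0.01, -0.99, 0.15, 303.16], [-1.0, -0.01, 0.0, 462.3], [-0.0, -0.15, -0.99, 1108.53], [0.0, 0.0, 0.0, 1.0]]
rack [([335.0, 162.0], 0.93, [587.0, 325.0, 0.0])]
red_wall [([384.0, 177.0], 0.83, [552.0, 209.0, 0.0]), ([374.0, 184.0], 0.28, [534.0, 233.0, 0.0])]
grey_wall [([278.0, 166.0], 0.69, [576.0, 463.0, 0.0]), ([333.0, 163.0], 0.65, [585.0, 331.0, 0.0])]
divider_right [([357.0, 176.0], 0.81, [554.0, 274.0, 0.0])]
divider_mid [([290.0, 278.0], 0.72, [311.0, 431.0, 0.0]), ([334.0, 170.0], 0.71, [568.0, 328.0, 0.0])]
divider_left [([160.0, 219.0], 0.77, [447.0, 740.0, 0.0]), ([304.0, 168.0], 0.68, [573.0, 399.0, 0.0]), ([360.0, 227.0], 0.49, [431.0, 268.0, 0.0])]
job_box [([303.0, 217.0], 0.55, [454.0, 4
[... 461 characters left out ...]
0]), ([250.0, 282.0], 0.33, [454.0, 594.0, 0.0])]
grey_wall [([237.0, 216.0], 0.76, [578.0, 470.0, 0.0])]
divider_right [([292.0, 164.0], 0.79, [573.0, 265.0, 0.0])]
divider_mid [([275.0, 180.0], 0.81, [575.0, 334.0, 0.0])]
divider_left [([257.0, 195.0], 0.69, [579.0, 396.0, 0.0]), ([200.0, 340.0], 0.66, [453.0, 737.0, 0.0]), ([346.0, 185.0], 0.58, [433.0, 261.0, 0.0])]
job_box [([300.0, 222.0], 0.75, [456.0, 414.0, 0.0])]
loupe [([306.0, 161.0], 0.47, [550.0, 237.0, 0.0])]
movement_holder [([258.0, 214.0], 0.86, [545.0, 440.0, 0.0])]
parts_cup [([250.0, 280.0], 0.63, [457.0, 589.0, 0.0])]
screwdriver [([359.0, 260.0], 0.75, [308.0, 438.0, -0.0]), ([249.0, 283.0], 0.22, [454.0, 595.0, 0.0])]
```

Run:
```python
import cv2
a=cv2.imread("pics/top0.png")[120:300,200:440];cv2.imwrite("pics/topc.png",cv2.resize(a,(800,600),interpolation=cv2.INTER_CUBIC))
a=cv2.imread("pics/scene0.png")[120:300,200:440];cv2.imwrite("pics/scc.png",cv2.resize(a,(800,600),interpolation=cv2.INTER_CUBIC))
```

```text
(no output)
```

View pics/topc.png

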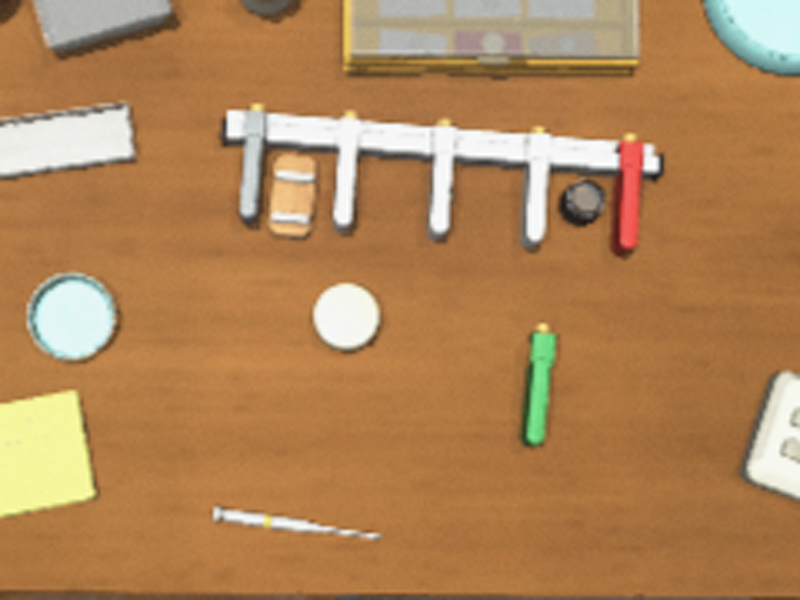

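View pics/scc.png

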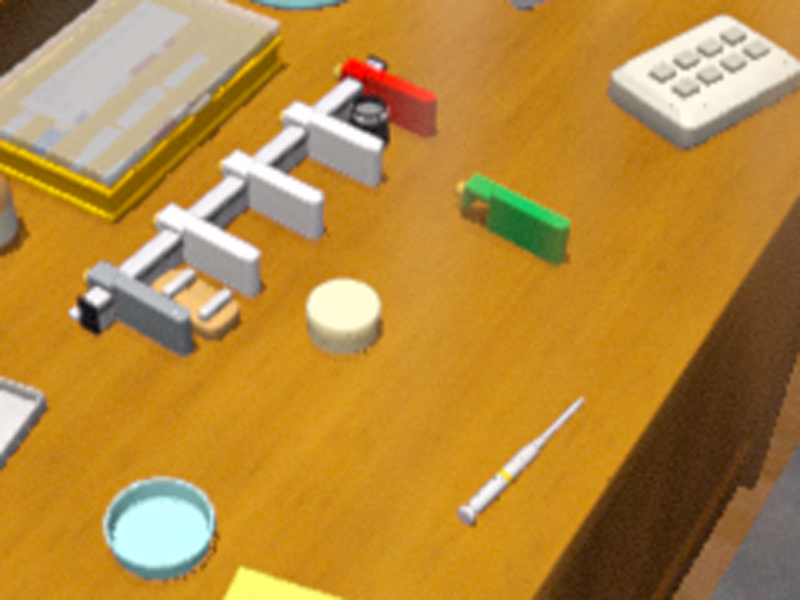

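Top crop: red wall at the right end (crop 627,140–247), loupe beside it, dividers at crop x≈535/440/346, grey wall at 252. The brass box is at crop (347,316), a green decoy at (538,385) and the screwdriver at (300,525). So the third gap is the one between divider_mid and divider_left.

```bash
cat > fit.py <<'E'
from h import *
p=cams.capture("top")
W=dict(red=((630,142),(627,246)),right=((538,133),(533,238)),mid=((444,125),(438,231)),left=((350,120),(344,224)),grey=((256,110),(248,216)))
N=[]
for k,(a,b) in W.items():
    A,B=[ray(p,(c[0]*.3+200,c[1]*.3+120),34)[:2] for c in (a,b)]
    N.append(B);print(k,np.round(A),np.round(B),np.degrees(np.arctan2(*(A-B)[::-1])).round(1))
N=np.array(N);d=N[4]-N[0];print("yaw",np.degrees(np.arctan2(-d[0],d[1])),np.linalg.norm(d), np.linalg.norm(np.diff(N,axis=0),axis=1))
t=cams.trace(p,"job_box")
for r in t[:2]:
    m=r["mask"];v,u=np.nonzero(m);print("box",r["p"],r["rect"],ray(p,((r["rect"][0]+r["rect"][2])/2,(r["rect"][1]+r["rect"][3])/2),15))
print("lid centre",ray(p,(347*.3+200,316*.3+120),23))
s=cams.capture("scene")
print("scene lid",ray(s,(343.5*.3+200,305*.3+120),23))
for k in("red_wall","divider_right","divider_mid","divider_left","grey_wall"):
    r=cams.place_of(s,k)[0];print(k,ray(s,r["uv"],0).round(),r["p"])
# scene tops noses (crop px): red, right, mid, left, grey
for q in((430,98),(376,149),(318,198),(253,264),(185,320)): print(ray(s,(q[0]*.3+200,q[1]*.3+120),34).round())
E
python3 fit.py
```

```text
red [579. 204.] [505. 208.] -3.1
right [585. 268.] [510. 273.] -3.7
mid [590. 334.] [514. 339.] -3.7
left [593. 399.] [519. 403.] -3.2
grey [599. 465.] [524. 470.] -3.7
yaw -4.1527587939962105 262.4069024552597 [64.96475244 65.70815849 65.10673646 66.63078457]
box 0.66 [294.5, 203.2, 312.3, 228.4] [454.88936817 401.99941088  15.        ]
lid centre [456.12280834 400.82417342  23.        ]
scene lid [456.47771633 403.49767402  23.        ]Traceback (most recent call last):
  File "fit.py", line 16, in <module>
    r=cams.place_of(s,k)[0];print(k,ray(s,r["uv"],0).round(),r["p"])
      ~~~~~~~~~~~~~~~~~~^^^
IndexError: list index out of range
```

Run:
```python
import numpy as np
from scipy.spatial.transform import Rotation as R
from plant import manip
s=manip.sense();M=R.from_rotvec(s["eef_rot"]).as_matrix();print(M.round(3))
d=np.array([480,150,150])-s["position"];print((M.T@d/250).round(3))
```

```text
[[ 0.909  0.418 -0.   ]
 [ 0.418 -0.909  0.   ]
 [ 0.    -0.    -1.   ]]
[ 1.995 -2.243  0.243]
```

```bash
cat > go.py <<'E'
import sys
from h import *
from scipy.spatial.transform import Rotation as R
def go(x,y,z,yaw):
    s=manip.sense();M=R.from_rotvec(s["eef_rot"]);a=np.radians(yaw)
    T=R.from_matrix(np.array([[np.cos(a),np.sin(a),0],[np.sin(a),-np.cos(a),0],[0,0,-1]]))
    print("shift",(M.inv().apply(np.array([x,y,z])-s["position"])/250).round(4),"turn",((M.inv()*T).as_rotvec()/np.pi).round(4),
      "t",s["time"],"pos",s["position"].round(1),"F",s["force"].round(1),"w",round(s["width"],1))
go(*map(float,sys.argv[1:5]))
E
python3 -m pendant '[0.89,-1,0.1,0,0,-0.84,255, 0.89,-1,0.1,0,0,-0.84,255, 0.89,-1,0.1,0,0,-0.84,255, 0.89,-1,0.1,0,0,-0.84,255, 0.89,-1,0.1,0,0,-0.84,255]'; python3 go.py 480 150 150 176
```

```text
time: 1.9
position: [334.0, -327.7, 192.2]
eef_rot: [2.604, 1.756, -0.0]
force: [1.5, -0.8, -0.4]
width: 12.4
finger_force: 0.0
shift [ 1.9903 -0.1744  0.1678] turn [-0.e+00  3.e-04 -6.e-01] t 1.9 pos [ 334.  -327.7  192.2] F [ 1.5 -0.8 -0.4] w 12.4
```

```bash
python3 -m pendant '[1,-0.09,0.08,0,0,-0.6,255, 1,-0.09,0.08,0,0,-0.6,255, 1,-0.09,0.08,0,0,-0.6,255, 1,-0.09,0.08,0,0,-0.6,255, 1,-0.09,0.08,0,0,-0.6,255]'; python3 go.py 523 206 110 176
```

```text
time: 2.4
position: [407.9, -89.6, 172.4]
eef_rot: [1.78, 2.588, 0.0]
force: [1.8, -1.0, -1.3]
width: 0.1
finger_force: 0.0
shift [0.9396 0.853  0.2496] turn [ 1.000e-04  3.000e-04 -3.613e-01] t 2.4 pos [407.9 -89.6 172.4] F [ 1.8 -1.  -1.3] w 0.1
```

```bash
python3 -m pendant '[0.94,0.853,0.25,0,0,-0.361,255, 0.94,0.853,0.25,0,0,-0.361,255, 0.94,0.853,0.25,0,0,-0.361,255, 0.94,0.853,0.25,0,0,-0.361,255, 0.94,0.853,0.25,0,0,-0.361,255]'; python3 go.py 523 206 100 176
```

```text
time: 2.9
position: [498.4, 138.6, 123.6]
eef_rot: [0.709, 3.06, 0.0]
force: [0.8, -0.6, 0.7]
width: -0.1
finger_force: 0.0
shift [0.0303 0.2854 0.0945] turn [ 0.      0.0002 -0.1226] t 2.9 pos [498.4 138.6 123.6] F [ 0.8 -0.6  0.7] w -0.1
```

```bash
python3 -m pendant '[0.03,0.285,0.095,0,0,-0.1226,255, 0.03,0.285,0.15,0,0,-0.1226,255, 0.03,0.285,0.25,0,0,-0.1226,255, 0.03,0.285,0.254,0,0,-0.1226,255, 0.03,0.285,0.254,0,0,-0.1226,255]'; python3 go.py 523 206 36 176
python3 - <<'E'
from h import *
p=cams.capture("scene");cv2.imwrite("pics/a.png",cv2.resize(p["image"][120:270,200:400,::-1],(800,600),interpolation=cv2.INTER_CUBIC))
E
```

```text
time: 3.4
position: [522.6, 203.3, 60.6]
eef_rot: [-0.124, -3.138, 0.001]
force: [0.6, -0.7, 1.0]
width: 0.1
finger_force: 0.0
shift [-0.0009  0.0108  0.0983] turn [-0.0001 -0.0003 -0.0029] t 3.4 pos [522.6 203.3  60.6] F [ 0.6 -0.7  1. ] w 0.1
```

View pics/a.png

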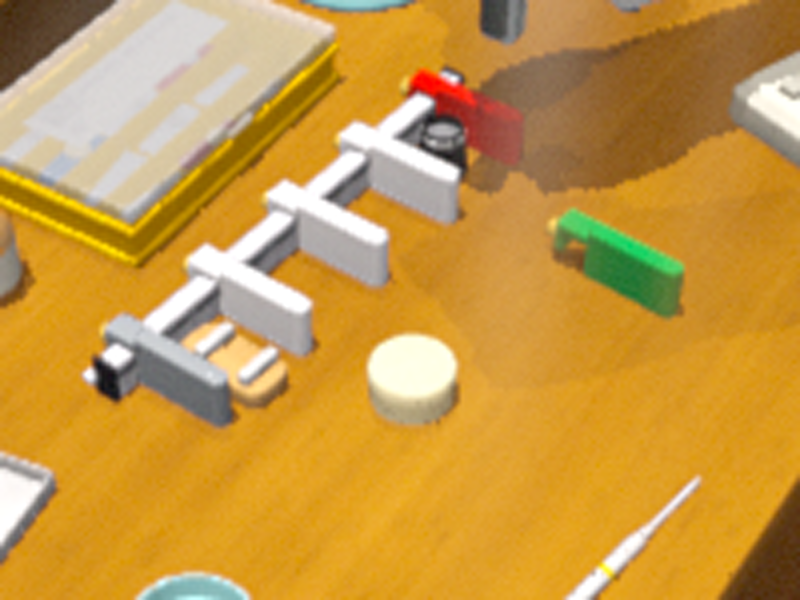

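Run:
```python
from h import *
s=manip.sense()
for n in("scene","top"):
    p=cams.capture(n);T=np.linalg.inv(p["cam_to_world"])
    for X in(s["position"],[522.6,206.3,34],[505,208,34],[506,208,0]):
        c=T@np.append(X,1);u=p["intrinsics"]@c[:3];u=u[:2]/u[2];print(n,u,(u-[200,120])*4)
    cv2.imwrite(f"pics/b_{n}.png",cv2.resize(p["image"][120:270,250:450,::-1],(800,600),interpolation=cv2.INTER_CUBIC))
```

```text
scene [324.98610241 136.08233149] [499.94440965  64.32932597]
scene [323.98724137 146.39598206] [495.94896549 105.58392823]
scene [330.23842694 149.31621036] [520.95370776 117.26484144]
scene [329.08891296 160.6695229 ] [516.35565186 162.67809158]
top [392.85152105 183.6408334 ] [771.4060842  254.56333361]
top [388.72649986 186.25701905] [754.90599945 265.0280762 ]
top [388.19143877 193.7602226 ] [752.76575506 295.04089038]
top [384.85772226 195.9679493 ] [739.43088903 303.87179721]
```

View pics/b_top.png

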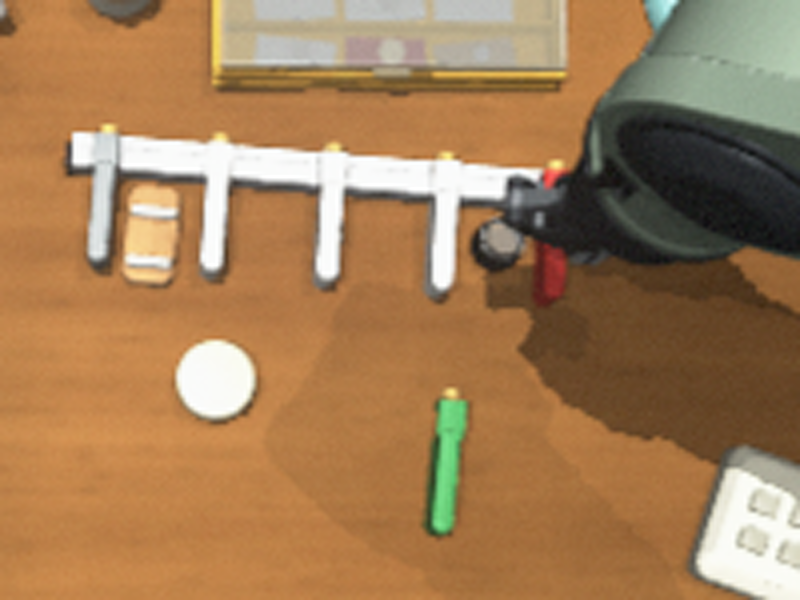

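The box, walls and green decoy are unmoved, and the hand is over the red wall (top crop 555,240). Descending by feel.

```bash
python3 -m pendant '[0,0.011,0.05,0,0,-0.003,255, 0,0.011,0.09,0,0,-0.003,255, 0,0.011,0.098,0,0,-0.003,255, 0,0.011,0.098,0,0,-0.003,255]'; python3 -m pendant '[0,0,0.004,0,0,0,255, 0,0,0.008,0,0,0,255, 0,0,0.008,0,0,0,255]'
```

```text
time: 3.95
position: [522.6, 206.5, 35.4]
eef_rot: [-0.104, -3.139, 0.0]
force: [-0.2, -0.6, 0.5]
width: 0.1
finger_force: 0.0
time: 4.25
position: [523.1, 206.5, 34.0]
eef_rot: [0.104, 3.14, 0.0]
force: [0.2, -0.5, -0.2]
width: -0.0
finger_force: 0.0
```

```bash
python3 -m pendant '[0,0,0.004,0,0,0,255, 0,0,0.004,0,0,0,255]'; python3 -m pendant '[0,0,0.004,0,0,0,255, 0,0,0.004,0,0,0,255]'
```

```text
time: 4.45
position: [523.0, 206.5, 32.9]
eef_rot: [0.104, 3.14, 0.0]
force: [-0.2, -0.5, 0.1]
width: 0.4
finger_force: 0.0
time: 4.65
position: [523.0, 206.5, 31.8]
eef_rot: [-0.104, -3.14, 0.0]
force: [0.5, 0.2, -0.1]
width: 0.2
finger_force: 0.0
```

Run:
```python
from h import *
s=manip.sense()
p=cams.capture("scene");T=np.linalg.inv(p["cam_to_world"])
c=T@np.append(s["position"],1);u=p["intrinsics"]@c[:3];u=u[:2]/u[2];print((u-[270,90])*8)
cv2.imwrite("pics/c.png",cv2.resize(p["image"][90:165,270:370,::-1],(800,600),interpolation=cv2.INTER_CUBIC))
```

```text
[430.07173039 457.09431756]
```

View pics/c.png

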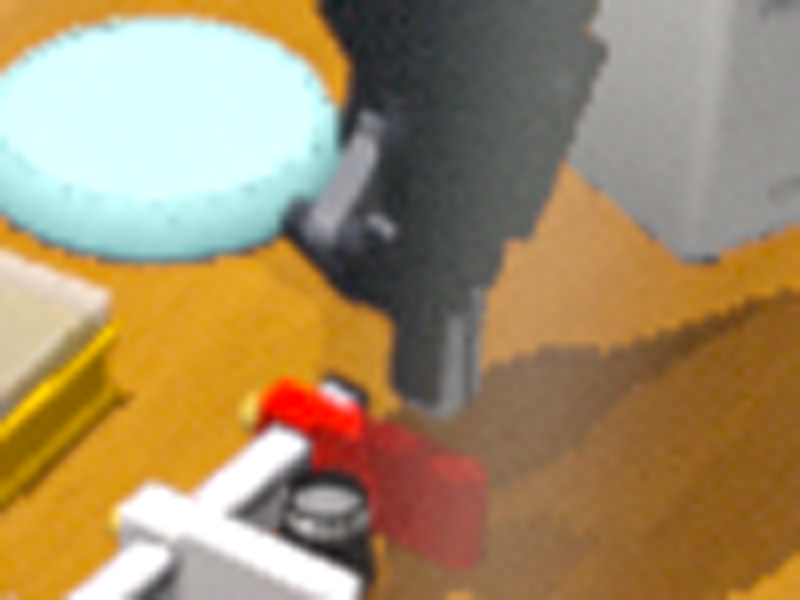

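The fingertip's lower end is at crop (430,412), about 20 px clear above the red wall's top. It is still in the air, so the real tip sits higher than the reported TCP. I'll keep feeling downward.

```bash
for i in 1; do python3 -m pendant '[0,0,0.008,0,0,0,255, 0,0,0.008,0,0,0,255]'; python3 -m pendant '[0,0,0.008,0,0,0,255, 0,0,0.008,0,0,0,255]'; python3 -m pendant '[0,0,0.008,0,0,0,255, 0,0,0.008,0,0,0,255]'; done | grep -E "posi|^force"
```

```text
position: [522.9, 206.5, 29.7]
force: [-0.6, -0.4, -0.6]
position: [522.9, 206.5, 27.7]
force: [-0.7, 0.7, -0.4]
position: [522.9, 206.5, 25.7]
force: [-0.1, -0.7, 0.2]
```

```bash
for i in 1; do python3 -m pendant '[0,0,0.006,0,0,0,255, 0,0,0.006,0,0,0,255]'; python3 -m pendant '[0,0,0.006,0,0,0,255, 0,0,0.006,0,0,0,255]'; done | grep -E "posi|^force"
python3 - <<'E'
from h import *
a=[]
for n,(r,c) in dict(scene=(90,270),top=(140,340)).items():
    p=cams.capture(n)
    a.append(cv2.resize(p["image"][r:r+75,c:c+50,::-1],(400,600),interpolation=cv2.INTER_CUBIC))
cv2.imwrite("pics/d.png",np.hstack(a))
E
```

```text
position: [522.9, 206.5, 24.3]
force: [0.5, 0.2, 0.5]
position: [522.9, 206.5, 22.7]
force: [0.2, 0.0, 0.4]
```

View pics/d.png

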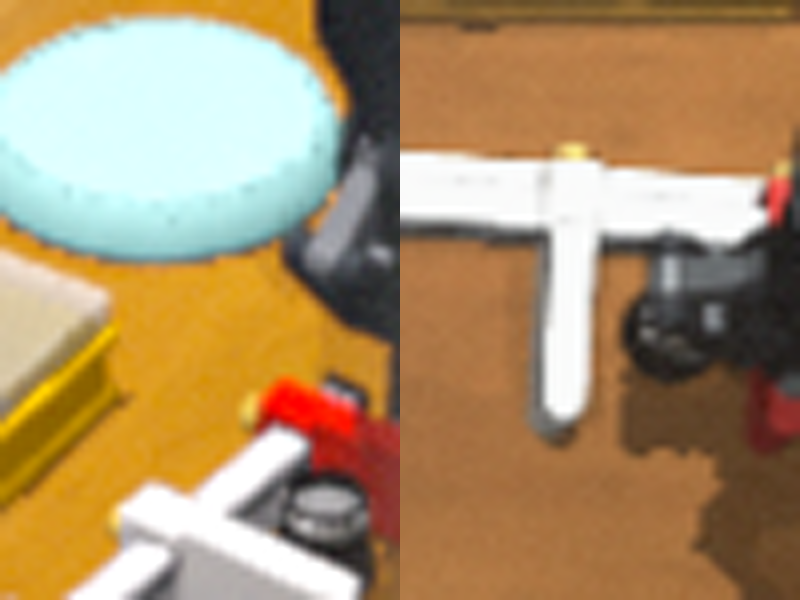

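Run:
```python
from h import *
a=[];s=manip.sense()
for n,(r,c) in dict(scene=(115,300),top=(165,370)).items():
    p=cams.capture(n);T=np.linalg.inv(p["cam_to_world"])
    im=np.clip(255*(p["image"][r:r+50,c:c+33,::-1]/255.)**.5,0,255).astype('uint8')
    im=cv2.resize(im,(396,600),interpolation=cv2.INTER_CUBIC)
    for X,col in((s["position"],(255,0,255)),([505.5,208,34],(0,255,255)),([563,204,34],(0,255,255))):
        q=T@np.append(X,1);u=p["intrinsics"]@q[:3];u=(u[:2]/u[2]-[c,r]+.5)*12
        cv2.circle(im,tuple(int(v) for v in u),4,col,1)
    a.append(im)
cv2.imwrite("pics/e.png",np.hstack(a))
```

```text
(no output)
```

View pics/e.png

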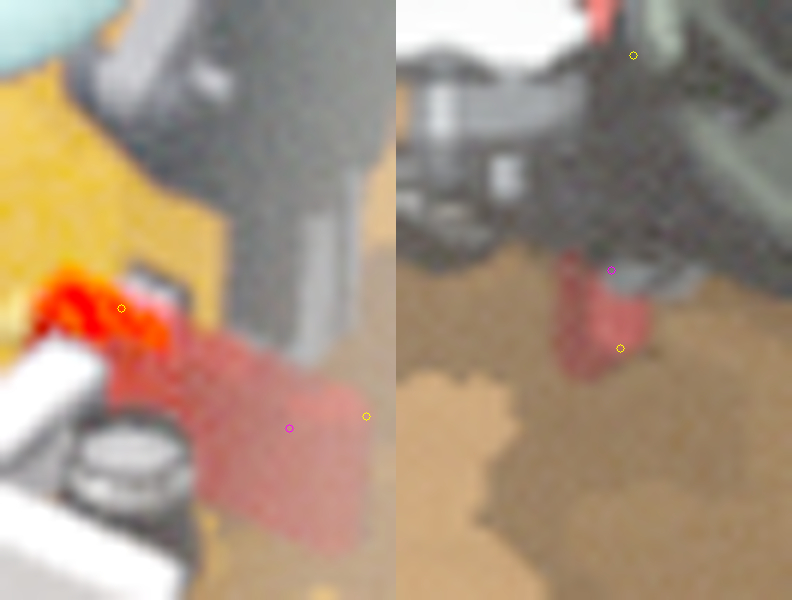

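Run:
```python
from h import *
S=cams.capture("scene");P=cams.capture("top")
for us,ut in(((324.5,144.7),(387.2,188.7)),((324.5,144.7),(388.2,188.2))):
    f=lambda z:(ray(S,us,z),ray(P,ut,z))
    z=min(np.arange(0,90,.5),key=lambda z:np.linalg.norm(np.subtract(*f(z))));print(z,*[v.round(1) for v in f(z)])
for z in (20,30,34,40,46,50):print(z,ray(S,(324.5,144.7),z).round(1),ray(P,(387.7,188.7),z).round(1))
print(manip.sense()["tau"].round(2), manip.sense()["position"], manip.sense()["ft_torque"])
```

```text
46.0 [517.4 214.   46. ] [514.4 212.8  46. ]
43.5 [518.9 211.1  43.5] [516.1 209.9  43.5]
20 [533.5 184.   20. ] [519.6 205.5  20. ]
30 [527.3 195.5  30. ] [517.6 207.9  30. ]
34 [524.8 200.1  34. ] [516.8 208.8  34. ]
40 [521.1 207.   40. ] [515.7 210.2  40. ]
46 [517.4 214.   46. ] [514.5 211.6  46. ]
50 [514.9 218.6  50. ] [513.7 212.6  50. ]
[-1.000e-02 -9.483e+01 -1.531e+01 -2.245e+01  1.000e-02  0.000e+00
  0.000e+00] [523.02826591 206.5543407   22.96800022] [ 0.04452914  0.0285498  -0.04986821]
```

The fingertip shows just above the red wall (scene crop 265,350; top crop 655,285). Triangulating puts it about 15–20 mm higher than the reported TCP, so I'll continue down by feel.

```bash
for i in 1; do python3 -m pendant '[0,0,0.006,0,0,0,255, 0,0,0.006,0,0,0,255]'; python3 -m pendant '[0,0,0.006,0,0,0,255, 0,0,0.006,0,0,0,255]'; python3 -m pendant '[0,0,0.006,0,0,0,255, 0,0,0.006,0,0,0,255]'; done | grep -E "posi|^force"
```

```text
position: [522.9, 206.5, 21.2]
force: [-0.6, -0.7, -0.3]
position: [522.9, 206.5, 19.7]
force: [0.7, -0.2, 0.0]
position: [522.9, 206.5, 18.2]
force: [0.2, 0.3, 0.2]
```

```bash
for i in 1; do python3 -m pendant '[0,0,0.004,0,0,0,255, 0,0,0.004,0,0,0,255]'; python3 -m pendant '[0,0,0.004,0,0,0,255, 0,0,0.004,0,0,0,255]'; done | grep -E "posi|^force"
```

```text
position: [522.9, 206.5, 17.3]
force: [0.0, -0.3, 0.0]
position: [523.0, 206.5, 16.3]
force: [0.6, -0.2, -0.1]
```

```bash
for i in 1; do python3 -m pendant '[0,0,0.004,0,0,0,255, 0,0,0.004,0,0,0,255]'; python3 -m pendant '[0,0,0.004,0,0,0,255, 0,0,0.004,0,0,0,255]'; done | grep -E "posi|^force"
```

```text
position: [522.9, 206.5, 15.3]
force: [-0.9, 0.6, 0.3]
position: [523.0, 206.5, 14.3]
force: [-0.4, 0.3, 0.1]
```

Run:
```python
from h import *
a=[]
for n,(r,c) in dict(scene=(115,300),top=(165,370)).items():
    p=cams.capture(n)
    im=np.clip(255*(p["image"][r:r+50,c:c+33,::-1]/255.)**.45,0,255).astype('uint8')
    a.append(cv2.resize(im,(396,600),interpolation=cv2.INTER_CUBIC))
cv2.imwrite("pics/f.png",np.hstack(a))
```

```text
(no output)
```

View pics/f.png

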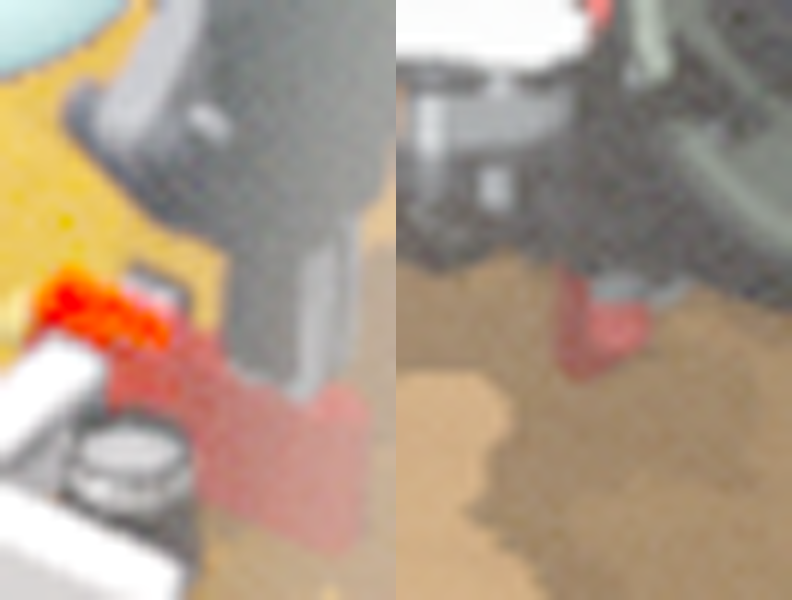

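The tip (scene crop 225–330, 380–400) now overlaps the red wall's top, so it is directly over the wall and nearly touching.

```bash
for i in 1; do python3 -m pendant '[0,0,0.004,0,0,0,255, 0,0,0.004,0,0,0,255]'; python3 -m pendant '[0,0,0.004,0,0,0,255, 0,0,0.004,0,0,0,255]'; done | grep -E "posi|^force"
```

```text
position: [523.0, 206.6, 13.5]
force: [0.2, -0.4, 1.9]
position: [523.2, 206.6, 13.4]
force: [-6.6, -3.4, 24.1]
```

```bash
python3 -m pendant '[0,0,-0.022,0,0,0,255, 0,0.13,-0.022,0,0,0,255, 0,0.267,-0.022,0,0,0,255, 0,0.267,-0.022,0,0,0,255, 0,0.267,-0.012,0,0,0,255]'; python3 -m pendant '[0,0,0.006,0,0,0,255, 0,0,0.008,0,0,0,255,0,0,0.008,0,0,0,255]'
```

```text
time: 8.4
position: [527.2, 273.9, 15.4]
eef_rot: [0.102, 3.14, 0.001]
force: [-0.5, 0.2, 0.2]
width: 0.1
finger_force: 0.0
time: 8.7
position: [527.4, 272.3, 13.5]
eef_rot: [-0.106, -3.14, 0.001]
force: [-3.3, -0.6, 5.4]
width: -0.0
finger_force: 3.2
```

```bash
python3 -m pendant '[0,0,-0.018,0,0,0,255, 0,0.13,-0.018,0,0,0,255, 0,0.263,-0.018,0,0,0,255, 0,0.263,-0.018,0,0,0,255, 0,0.263,-0.006,0,0,0,255]'; python3 -m pendant '[0,0,0.006,0,0,0,255, 0,0,0.008,0,0,0,255,0,0,0.008,0,0,0,255]'; python3 go.py 455 460 80 176
```

```text
time: 9.2
position: [531.8, 338.7, 15.0]
eef_rot: [0.104, 3.14, -0.0]
force: [-0.1, -1.1, 0.4]
width: -0.1
finger_force: 0.0
time: 9.5
position: [532.0, 337.5, 13.5]
eef_rot: [0.106, 3.14, -0.001]
force: [-5.1, -1.6, 14.0]
width: 0.0
finger_force: 6.8
shift [ 0.3403  0.4677 -0.2664] turn [-0.0002  0.      0.0007] t 9.5 pos [532.  337.5  13.5] F [-5.1 -1.6 14. ] w 0.0
```

```bash
python3 -m pendant '[0,0,-0.15,0,0,0,255, 0.1,0.15,-0.2,0,0,0,255, 0.22,0.31,-0.2,0,0,0,255, 0.34,0.468,-0.2,0,0,0,255, 0.34,0.468,-0.2,0,0,0,255]'; python3 go.py 456 458 -12.5 176
python3 - <<'E'
from h import *
for n in("top","scene"):
    p=cams.capture(n);r=cams.recognise(p,"job_box");print(n,[(x["p"],np.round(x["rect"],1)) for x in r[:2]])
    if n=="top":cv2.imwrite("pics/g.png",cv2.resize(p["image"][140:240,240:373,::-1],(798,600),interpolation=cv2.INTER_CUBIC))
E
```

```text
time: 10.0
position: [449.6, 466.3, 63.5]
eef_rot: [-0.093, -3.138, -0.005]
force: [-0.6, -0.5, -1.0]
width: -0.1
finger_force: 0.0
shift [-0.0281 -0.0324  0.3039] turn [ 0.001  -0.0007  0.0034] t 10.0 pos [449.6 466.3  63.5] F [-0.6 -0.5 -1. ] w -0.1
top []
scene [(0.7, array([290. , 206.5, 314.9, 224.7]))]
```

```bash
python3 -m pendant '[-0.01,-0.01,0.1,0,0,0,255, -0.01,-0.01,0.25,0,0,0,255, -0.01,-0.01,0.295,0,0,0,255, -0.01,-0.01,0.295,0,0,0,255]';  python3 go.py 456 413 -12.5 176
```

```text
time: 10.6
position: [457.1, 456.8, -12.1]
eef_rot: [-0.106, -3.138, 0.004]
force: [0.0, 0.2, -0.2]
width: -0.0
finger_force: 0.0
shift [-0.0074 -0.175   0.0019] turn [-0.0007 -0.0005  0.0007] t 10.6 pos [457.1 456.8 -12.1] F [ 0.   0.2 -0.2] w -0.0
```

```bash
python3 -m pendant '[0,-0.03,0,0,0,0,255, 0,-0.06,0,0,0,0,255, 0,-0.075,0,0,0,0,255, 0,-0.09,0,0,0,0,255, 0,-0.105,0,0,0,0,255]'; python3 -m pendant '[0,-0.013,0,0,0,0,255, 0,-0.026,0,0,0,0,255, 0,-0.04,0,0,0,0,255, 0,-0.05,0,0,0,0,255, 0,-0.05,0,0,0,0,255]'
python3 - <<'E'
from h import *
for n in("top","scene"):
    p=cams.capture(n);r=cams.recognise(p,"job_box");print(n,[(round(x["p"],2),np.round(x["rect"],1),ray(p,((x["rect"][0]+x["rect"][2])/2,(x["rect"][1]+x["rect"][3])/2),14).round()) for x in r[:2]])
    cv2.imwrite(f"pics/h_{n}.png",cv2.resize(p["image"][140:240,240:373,::-1],(798,600),interpolation=cv2.INTER_CUBIC))
E
```

```text
time: 11.1
position: [455.5, 432.2, -10.3]
eef_rot: [0.104, 3.139, 0.001]
force: [0.0, 1.0, 0.7]
width: -0.2
finger_force: 0.3
time: 11.6
position: [454.5, 419.3, -10.9]
eef_rot: [-0.104, -3.14, 0.001]
force: [0.4, 0.2, 0.4]
width: 0.1
finger_force: 0.0
top []
scene [(0.77, array([303.5, 199.5, 319.5, 219.4]), array([450., 381.,  14.]))]
```

View pics/h_scene.png

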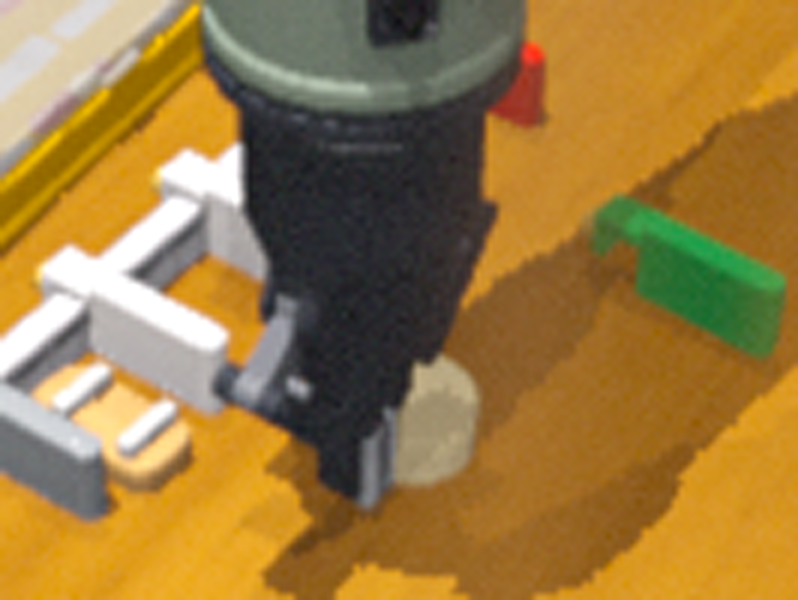

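The finger's side is against the box (crop 430,420), which has slid right and stayed upright. I'll back off, lift, and measure before moving behind it.

```bash
python3 -m pendant '[0,0.05,0,0,0,0,255, 0,0.08,-0.1,0,0,0,255, 0.1,0.08,-0.28,0,0,0,255, 0.25,-0.05,-0.32,0,0,0,255, 0.4,-0.2,-0.32,0,0,0,255]'; python3 -m pendant '[0,0,0,0,0,0,255]'|grep posi
python3 - <<'E'
from h import *
for n in("top","scene"):
    p=cams.capture(n);r=cams.trace(p,"job_box")
    print(n,[(round(x["p"],2),np.round(x["rect"],1),ray(p,((x["rect"][0]+x["rect"][2])/2,(x["rect"][1]+x["rect"][3])/2),12).round()) for x in r[:2]])
    cv2.imwrite(f"pics/i_{n}.png",cv2.resize(p["image"][140:240,240:373,::-1],(798,600),interpolation=cv2.INTER_CUBIC))
E
```

```text
time: 12.3
position: [353.4, 381.2, 70.8]
eef_rot: [0.102, 3.138, 0.005]
force: [-0.4, 1.0, -1.0]
width: 0.2
finger_force: 0.0
position: [350.1, 375.6, 69.1]
top []
scene [(0.84, array([297.3, 199.9, 320.3, 222.7]), array([452., 387.,  12.]))]
```

```bash
cat > lid.py <<'E'
from h import *
def lid(n,a=None):
    p=cams.capture(n) if a is None else a
    h=cv2.cvtColor(p["image"],cv2.COLOR_RGB2HSV);K=np.array(p["intrinsics"]);T=np.array(p["cam_to_world"]);Ti=np.linalg.inv(T)
    m=((h[...,0]>18)&(h[...,0]<45)&(h[...,1]<110)&(h[...,1]>8)&(h[...,2]>90)).astype('uint8')
    k,L,st,c=cv2.connectedComponentsWithStats(m)
    for i in range(1,k):
        if 80<st[i,4]<700:
            w=ray(p,c[i],14)
            if 400<w[0]<580 and 340<w[1]<440: print(n,st[i].tolist(),c[i].round(1),"z14",w.round(1),"z23",ray(p,c[i],23).round(1))
if __name__=="__main__":
    lid("top");lid("scene")
    a=cams.capture("top");a["image"]=cv2.imread("pics/top0.png")[:,:,::-1].copy();lid("top",a)
    a=cams.capture("scene");a["image"]=cv2.imread("pics/scene0.png")[:,:,::-1].copy();print("old");lid("scene",a)
E
python3 lid.py
```

```text
scene [298, 198, 22, 22, 392] [308.3 208.6] z14 [456.5 382.8  14. ] z23 [451.9 390.6  23. ]
top [294, 205, 20, 20, 136] [305.7 213.7] z14 [460.1 396.6  14. ] z23 [458.8 397.1  23. ]
old
scene [292, 204, 22, 22, 402] [302.5 214.1] z14 [457.9 402.9  14. ] z23 [453.4 410.4  23. ]
```

```bash
python3 go.py 405 385.5 -10 176
```

```text
shift [-0.1983  0.0348  0.3157] turn [ 0.0001 -0.0001  0.001 ] t 12.8 pos [355.  380.1  68.9] F [-1.  -0.3 -0.7] w -0.1
```

```bash
python3 -m pendant '[-0.19,0.035,0,0,0,0,225, -0.198,0.035,0.15,0,0,0,225, -0.198,0.035,0.3,0,0,0,225, -0.198,0.035,0.316,0,0,0,225, -0.198,0.035,0.316,0,0,0,225]'; python3 -m pendant '[0,0,0,0,0,0,225]' | grep force; python3 go.py 419 384.5 -10 176; python3 lid.py|head -1
```

```text
time: 13.3
position: [404.1, 385.1, -10.0]
eef_rot: [-0.103, -3.139, 0.001]
force: [-0.8, 0.0, 0.3]
width: 10.0
finger_force: 0.0
force: [0.1, -0.5, 0.1]
finger_force: 0.0
shift [-0.0563 -0.0016  0.0067] turn [0.0004 0.0003 0.0012] t 13.4 pos [405.  385.8  -8.3] F [ 0.1 -0.5  0.1] w 10.1
scene [298, 198, 20, 22, 295] [306.3 210.1] z14 [457.6 388.6  14. ] z23 [453.1 396.4  23. ]
```

```bash
python3 -m pendant '[-0.03,0,0,0,0,0,225, -0.055,-0.001,0,0,0,0,225, -0.075,-0.004,0,0,0,0,225, -0.095,-0.007,0,0,0,0,225, -0.115,-0.011,0,0,0,0,225]';  python3 -m pendant '[-0.02,-0.003,0,0,0,0,225, -0.04,-0.006,0,0,0,0,225, -0.06,-0.009,0,0,0,0,225, -0.08,-0.013,0,0,0,0,225, -0.095,-0.016,0,0,0,0,225]'; python3 -m pendant '[0,0,0,0,0,0,225]' | grep force; python3 go.py 519 371 -10 176; python3 lid.py|head -1
python3 - <<'E'
from h import *
p=cams.capture("scene")
cv2.imwrite("pics/j.png",cv2.resize(p["image"][140:240,240:373,::-1],(798,600),interpolation=cv2.INTER_CUBIC))
E
```

```text
time: 14.1
position: [433.6, 380.1, -9.9]
eef_rot: [-0.104, -3.14, -0.0]
force: [0.1, -0.0, 0.4]
width: 10.2
finger_force: 0.3
time: 14.6
position: [457.1, 374.5, -9.9]
eef_rot: [-0.104, -3.14, 0.0]
force: [-1.4, -0.4, 0.4]
width: 10.0
finger_force: 0.2
force: [0.9, -0.5, -0.7]
finger_force: 0.0
shift [-0.2475  0.0031  0.0004] turn [-0.      0.0001  0.0009] t 14.7 pos [457.2 374.4  -9.9] F [ 0.9 -0.5 -0.7] w 9.9
scene [286, 192, 18, 19, 237] [293.2 202.4] z14 [492.9 384.   14. ] z23 [487.9 391.8  23. ]
```

Run:
```python
from h import *
p=cams.capture("scene");T=np.linalg.inv(p["cam_to_world"])
def pr(X):
    q=T@np.append(X,1);u=p["intrinsics"]@q[:3];return u[:2]/u[2]
a=pr([454.7,382,14])
for X in([490,373,14],[490,377,14],[490,369,14],[486,373,14]):print(X,(pr(X)-a).round(1))
h=cv2.cvtColor(p["image"],cv2.COLOR_RGB2HSV)
```

```text
[490, 373, 14] [-12.   -8.9]
[490, 377, 14] [-13.   -7.8]
[490, 369, 14] [-11. -10.]
[486, 373, 14] [-10.4  -8.2]
```

View pics/j.png

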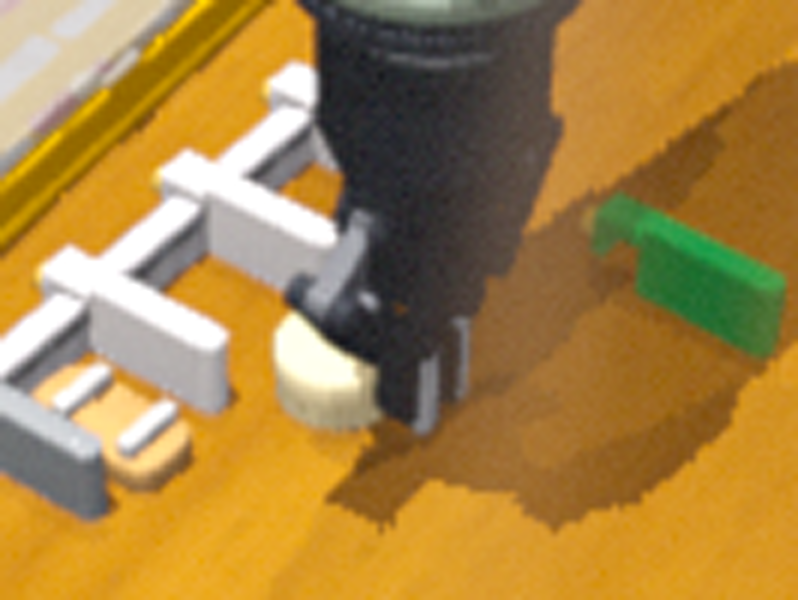

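The box is upright and lined up in front of the third gap (crop 330,370), between divider_mid and divider_left, with the fingers centred behind it. Pushing it in now.

```bash
python3 -m pendant '[-0.02,0,0,0,0,0,225, -0.04,0,0,0,0,0,225, -0.06,0,0,0,0,0,225, -0.08,0,0,0,0,0,225, -0.1,0.001,0,0,0,0,225]';  python3 -m pendant '[-0.02,0,0,0,0,0,225, -0.04,0,0,0,0,0,225, -0.06,0,0,0,0,0,225, -0.08,0,0,0,0,0,225, -0.1,0.001,0,0,0,0,225]'; python3 -m pendant '[-0.01,0,0,0,0,0,225,-0.02,0,0,0,0,0,225,-0.02,0,0,0,0,0,225]'
```

```text
time: 15.5
position: [482.1, 373.1, -9.9]
eef_rot: [-0.104, -3.14, -0.0]
force: [-0.1, -0.3, -0.3]
width: 10.4
finger_force: 0.2
time: 16.0
position: [506.9, 371.8, -9.9]
eef_rot: [-0.104, -3.14, 0.0]
force: [-0.5, 0.4, -0.0]
width: 10.1
finger_force: 0.2
time: 16.3
position: [511.8, 371.5, -9.9]
eef_rot: [0.104, 3.14, 0.0]
force: [-0.4, -0.8, -0.2]
width: 10.3
finger_force: 0.0
```

Feeling for the rail in 1 mm steps.

```bash
for i in 1; do python3 -m pendant '[-0.008,0,0,0,0,0,225,-0.016,0,0,0,0,0,225,-0.016,0,0,0,0,0,225]'; python3 -m pendant '[-0.006,0,0,0,0,0,225,-0.012,0,0,0,0,0,225,-0.012,0,0,0,0,0,225]'; done | grep -E "posi|^force"; python3 lid.py|head -1
```

```text
position: [515.8, 371.2, -9.9]
force: [0.3, -0.4, -0.7]
position: [518.5, 371.1, -9.9]
force: [-0.8, 0.2, 0.3]
scene [263, 181, 18, 17, 114] [271.2 188.1] z14 [557.4 372.6  14. ] z23 [551.6 380.6  23. ]
```

```bash
for i in 1; do python3 -m pendant '[-0.004,0,0,0,0,0,225,-0.006,0,0,0,0,0,225,-0.006,0,0,0,0,0,225]'; python3 -m pendant '[-0.004,0,0,0,0,0,225,-0.006,0,0,0,0,0,225,-0.006,0,0,0,0,0,225]'; done | grep -E "posi|^force"
```

```text
position: [518.8, 371.2, -10.0]
force: [-7.4, -0.3, 2.7]
position: [519.0, 371.2, -10.0]
force: [-16.1, -1.6, 7.8]
```

The box is home: the force rises at x≈518.8, against a predicted 519. Drawing the hand clear.

```bash
python3 -m pendant '[0.03,0,0,0,0,0,225, 0.12,0,0,0,0,0,225, 0.28,0,-0.1,0,0,0,225, 0.4,0,-0.3,0,0,0,225, 0.4,0,-0.5,0,0,0,225]'; python3 -m pendant '[0.3,0,-0.25,0,0,0,225, 0.3,0,-0.25,0,0,0,225, 0.3,0,-0.25,0,0,0,225]'|grep posi; python3 lid.py|head -2
python3 - <<'E'
from h import *
p=cams.capture("scene");T=np.linalg.inv(p["cam_to_world"])
def pr(X):
    q=T@np.append(X,1);u=p["intrinsics"]@q[:3];return u[:2]/u[2]
print("expected full centroid", np.array([308.3,208.6])+pr([552,369,14])-pr([454.7,382,14]))
for t in("job_box","loupe","movement_holder","parts_cup","screwdriver"):
    r=cams.place_of(p,t);print(t,[(np.round(a["uv"]).tolist(),round(a["p"],2),ray(p,a["uv"],0).round().tolist()) for a in r[:2]])
E
```

```text
time: 18.2
position: [418.5, 377.6, 108.4]
eef_rot: [-0.098, -3.138, 0.003]
force: [1.7, 0.6, 0.9]
width: 10.2
finger_force: 0.0
position: [344.4, 384.6, 174.3]
top [308, 165, 20, 21, 215] [318.9 173.7] z14 [555.6 365.3  14. ] z23 [553.5 366.1  23. ]
scene [263, 178, 22, 20, 287] [275.1 185.9] z14 [554.3 362.   14. ] z23 [548.5 370.1  23. ]
expected full centroid [273.25626418 187.98313539]
job_box [([271.0, 194.0], 0.75, [557.0, 375.0, 0.0]), ([307.0, 149.0], 0.68, [573.0, 198.0, 0.0])]
loupe [([308.0, 160.0], 0.59, [551.0, 231.0, 0.0])]
movement_holder [([256.0, 214.0], 0.6, [547.0, 444.0, 0.0])]
parts_cup [([248.0, 281.0], 0.61, [457.0, 594.0, 0.0])]
screwdriver [([357.0, 257.0], 0.72, [316.0, 433.0, 0.0])]
```

```bash
python3 -m pendant '[0,0,0,0,0,0,225,0,0,0,0,0,0,225]'|grep -E "time|posi|^force"; python3 -c "from plant import hand_in;print(hand_in())"
```

```text
time: 19.2
position: [347.5, 382.4, 170.2]
force: [0.1, -0.6, 0.5]
the job is handed in; nothing more can be done
None
```

The fingertip touched the red wall and then the next two dividers in order. The brass box was pushed upright into the third gap until it pressed against the back rail, the hand was drawn clear, and the job was handed in at about 19 s. I saw no sign that the other things had moved.

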